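# Reset the tripped veneer-press vacuum pump

### The job

The vacuum pump of the veneer press has tripped: turn the yellow dust plug on its top panel anticlockwise to unlock it, lift it out and stand it upright in the steel parts tray. Then take the red-handled screwdriver from the tool rack, reach its blade down through the open port and press the recessed red reset button right in, firmly but without forcing it. Keep it pressed, the program finishing while the gripper still holds the button down with the screwdriver (I then switch the mains back on), and leave everything else where it is.

Things in the scene. Friction and masses are not known exactly. Their poses are not given: they have to be found in the camera images.
- pump: portable vacuum pump, fixed: blue case 220 (x) by 280 (y) by 120 mm high, flat aluminium top; origin at the centre of its underside, z up, x towards the black carrying handle (43 mm high, at x = +85 mm). Top also has a round gauge (72 mm wide, 18 mm high) at (-40, -80) mm and a rocker switch. Within 100 mm of the port's axis nothing but the plug is higher than 18 mm
- aperture (a point): centre of the port, at panel height (120 mm above the bench), axes as the pump's; at (-35, +60) mm from the pump's origin. Hole 20 mm across in a 6 mm panel over a wider well. Round it a dark bayonet collar: 66 mm inside, 77 mm outside, 13 mm high, with two inward tabs 24 mm wide (to 24.5 mm from the axis, undersides 8.5 mm up) on the +x and -x sides; open on the +y and -y sides
- plug_center (a point): centre of the yellow dust plug (about 60 g, 43 mm high), on its axis, 21.5 mm above its underside, z up, x along grip bar and ears. Bar: 44 mm long (x), 12 mm wide (y), from 13 to 43 mm above the underside, all above the collar. Flange 45 mm across, 6.5 mm thick, ears 14 mm wide out to 30 mm along +x and -x. It sits on the panel over the hole; see plug for unlocking
- plug: the same plug, origin at the centre of its underside. At the start its ears lie under the collar's tabs (plug x 0 to 12 degrees anticlockwise of the pump's x, seen from above), so it lifts only 2 mm. Turned anticlockwise it is free once its x is more than 50 degrees from the pump's x; a stop ends the turn at about 94 degrees. It turns easily
- tray: shallow open steel parts tray, fixed: 180 (x) by 140 (y) by 20 mm high outside, walls and floor 4 mm, empty; origin at the centre of its underside, z up. It stands on one side of the pump, the rack on the other, either way round
- rack: oak tool rack, fixed: rail 220 mm long (x), 70 mm deep (y), top 105 mm above the bench, with three 12 mm holes in a row along x at -70, 0 and +70 mm; in each hangs one upright tool, in any order: red-handled screwdriver, chisel, awl. Origin at the centre of its underside, z up
- driver_handle (a point): centre of the red handle of the insulated screwdriver (about 75 g), on its axis; z up along the axis away from the blade. Handle 25 mm across and 75 mm long: its lower end, 37.5 mm below this point, rests on the rack's rail, its top is 37.5 mm above it
- driver_tip (a point): flat end of the screwdriver's round blade, on its axis, 122.5 mm below the handle's centre; the blade is 85 mm long, 7 mm thick (6 mm at the last 15 mm)
- reset_button (a joint): travel of the red reset button: 0 out, 0.007 m right in. It is sprung: 2 N starts it, 7.6 N pushes it to the end, where it stops hard, and it comes back when let go
- button_top (a point): centre of the top of the round red reset button (17 mm across), on the port's axis, in the well: 22 mm below the panel's top surface when out, 29 mm when right in
- chisel_handle (a point): centre of the chisel's pale wooden handle (25 mm across, 75 mm long) with a brass ferrule, hanging in the rack; leave alone
- awl_handle (a point): centre of the awl's dark wooden handle (25 mm across, 75 mm long), hanging in the rack; leave alone
- glue_bottle: white glue bottle with an orange cap, 64 mm across, 190 mm high, origin under its centre; leave alone
- wax_tin: green wax tin with a pale lid, 84 mm across, 60 mm high, origin under its centre; leave alone
- tape_roll: roll of paper tape lying flat, 104 mm across, 24 mm high, origin under its centre; leave alone
- sanding_block: cork sanding block 110 by 60 by 38 mm, origin under its centre; leave alone
- clamp_jaws (a point): the orange-padded jaws of a black spring clamp lying flat, about 170 mm long and 20 mm high; this point lies between the jaws, 9 mm above the bench, the handles point away from it along +x; leave alone
There are look-alikes about, which are no part of the job. Of the things like the plug, leave any that is pink; of the rest the smaller one is meant.

How it is judged (in metres and radians):
On the way, in this order (a step that is already met when the one before it is completed fails the run):
1. the dust plug is unlocked and lifted clear of its collar (z of plug_center in the frame of aperture above 0.045 m), for 0.1 s.
2. the plug stands upright in the parts tray, let go (x of plug_center in the frame of tray between -0.086 and 0.086 m and y of plug_center in the frame of tray between -0.066 and 0.066 m and z of plug_center in the frame of tray below 0.03 m and angle between plug_center's own z axis and vertical below 0.15 rad and contact force between the fingers and plug below 0.1 N and linear speed of plug below 0.02 m/s), for 0.2 s.
3. the screwdriver, through the port, has the reset button pressed in (value of joint reset_button above 0.005 m and contact force between driver and reset_button above 2 N and z of driver_tip in the frame of aperture below -0.02 m), for 0.3 s.
At the end, for the whole second after the job is handed in: Held in the gripper, the screwdriver pushes the button (over 2 N) at least 5 mm of its 7 mm in, its tip at least 20 mm below the panel and within 10 mm of the port's axis, clear of the rack; the plug stands upright (within 9 degrees) on the tray's floor, let go and at rest (all of step 2 and all of step 3 and horizontal distance between driver_tip and aperture below 0.01 m and contact force between the fingers and driver above 2 N and contact force between driver and rack below 0.1 N); the arm keeps its last pose, push and grip.
It fails at once if the button is pushed with more than 40 N (contact force between reset_button and anything else above 40 N).
It fails at once if the chisel or the awl is disturbed by more than 20 mm (distance of any of chisel_handle, awl_handle from where it was at the start of the episode above 0.02 m).
It fails at once if another thing on the bench is moved by more than 20 mm (distance of any of glue_bottle, wax_tin, tape_roll, sanding_block, clamp_jaws from where it was at the start of the episode above 0.02 m).
It also fails if it takes over 66 s, if anything falls off the work surface, if the arm or the gripper's body presses on something with over 40 N, if the wrist force passes 120 N, or if a joint passes its speed limit or range.

### The arm

A 6-joint arm with a two-finger parallel gripper is mounted at the origin on the work surface. World frame = base frame: x ahead of the robot, y to its left, z up, the work surface at z = 0. Lengths are in m, angles in degrees, forces in N, time in s.
With the tool pointing down it reaches from about 0.35 to 0.875 m from the base axis. Payload 4.2 kg.
Tool frame: the origin (TCP) lies midway between the tips of the shut fingers; the grasp point (between the pads) lies 19 mm behind it; z points along the fingers, y is the line along which they close (so a half turn about z gives the same grasp; the last joint's range is limited). The gripper opens to 85 mm and grips with 20 to 120 N. Pads are 22 mm wide; open, the fingers measure 114 mm over their backs; the gripper's body (76 mm by 85 mm) begins 54 mm behind the grasp point. The pads swing forward as they close: fully open they stand 13 mm farther back than shut.
Start: joints at [-59.725, 22.042, 0.453, 0, -68.411, -14.817], TCP at [0.167, -0.602, 0.231] pointing down, gripper open.
Joint ranges: [-179.83, 179.83], [-69.29, 118.12], [-61.27, 80.66], [-181.25, 117.63], [-171.15, -9.14], [-177.46, 177.46]. Speed limits (degrees/s): [159.86, 159.86, 180, 180, 180, 180].

### API

Orientations are given as [roll, pitch, yaw] about the fixed x, y, z axes, in that order (R = Rz(yaw) Ry(pitch) Rx(roll)).
In Python, from rig import sense, imaging, order, spotter gives the robot as it stands.
- The arm moves only by the tool carry_out, never from a script. Its argument "rows" is one flat list of numbers, 7 for each row, row after row: the finger opening in mm, from 0 to 85.4, then the shift along the tool's x, y, z in mm, then the turn, a rotation vector about the tool's x, y, z in degrees. In form: [claw, x, y, z, ax, ay, az, claw, x, y, z, ax, ay, az, ...]. A call has 1 to 12 rows; each row is the pose to reach, as a shift and turn from the pose commanded when the call began, along the tool's axes at that moment; what a row does not reach only later rows make up. A row lasts 1/10 s, in which the tool goes at most 50 mm and 8.59 degrees, less where a joint would pass 70% of its speed; a pose out of reach is approached as far as the arm can. A call with a gripper value outside its range is refused whole. The fingers move at their own pace and stop on an object; "newtons" is the grip in N (left out, the last holds). Time passes only in rows, so rows that repeat a pose let the fingers close. It gives the time, the measured TCP pose, the force, the opening and the grip force at its end, in the units of the state.
- sense(): the state, without advancing time (a new reading comes with each control period).
- imaging.capture(name): name is "side" or "top"; returns the picture (400x640x3 uint8, red, green, blue); there is no depth.
- imaging.camera_params(name): a dict with "K" (3x3 intrinsics, pixels), "rvec" (rotation vector, rad) and "tvec" (3), from world to camera coordinates, as OpenCV has them. Camera axes: x right, y down, z forward; pixel columns grow to the right and rows downward; lengths in m; the calibration is good to about 2 mm. A picture is of the moment at which its call begins. camera_params takes no time and is no camera call.
- order.finish_job(): hands the job in; it is judged then, once.
Trained networks look in the newest picture that a camera, given by its name, has taken for a name from the list of things; names that differ only in an ending like _2 or _b are one class to them, and where a whole thing is asked for, a point or a joint stands for the part that bears it (a point fixed in the world has none). Each returns a list of dicts, best first, with "p" (0 to 1); they miss things now and then, are a little off and sometimes report something else, mostly with a low value. They report only what shows in the picture. A call takes as long as a camera call. They do not tell look-alikes from the thing itself.
- spotter.trace(camera, query): "pixels" (400x640 bool, what is visible of it) and "xy" ([column, row] as shares, 0 to 1, of the picture: columns of its width, rows of its height, amid what is visible of it).
- spotter.spot_point(camera, query): "xy" ([column, row] as shares, 0 to 1, of the picture: columns of its width, rows of its height: a listed point, or the origin of a listed thing).
The state is a dict: "t": time; "qpos": joint angles; "joint_velocities": joint speeds; "effort": joint torques, N m; "tcp_pos": TCP position; "orientation": TCP orientation; "force": force on the tool from outside, world axes, zero at the start; "torque": the same for the moment, N m; "width": opening from 0.0 (shut) to 1.0 (fully open); "grasp_force": force on a finger pad.
Only numpy, scipy, OpenCV 4.12 (cv2) and the standard library are available. Lean on these libraries where they do the work, as an engineer would, in place of code of your own. Each camera call takes 0.05 s, during which the arm holds its last target. There are 200 camera calls.

## Working session

There is one attempt and no reset: what is moved stays moved. The work goes in short steps, Python scripts to look and compute and a tool call to move; the robot and the scene stay as the last step left them, time stands still between calls to the robot, and variables do not carry over. Pictures are saved under pics/ and viewed, at most 10 in all, crops included, and the job is handed in when it is done.

Besides the shell and the picture viewer there is one more tool, called as name(argument=value, ...), one argument or row to a line, values as JSON. carry_out: Moves the arm, as the interface text tells. Its arguments: {"type":"object","properties":{"rows":{"type":"array"},"newtons":{"type":"number"}},"required":["rows"]}

```bash
mkdir -p pics
cat > h.py <<'E'
import numpy as np, cv2
from rig import sense, imaging, order, spotter
def cam(n):
    p=imaging.camera_params(n); return np.array(p['K'],float),np.array(p['rvec'],float),np.array(p['tvec'],float).ravel()
def ray(n,uv):
    K,r,t=cam(n); R=cv2.Rodrigues(r)[0]
    d=R.T@np.linalg.inv(K)@np.array([uv[0],uv[1],1.]); return -R.T@t,d
def atz(n,uv,z):
    c,d=ray(n,uv); return c+d*(z-c[2])/d[2]
def proj(n,P):
    K,r,t=cam(n); return cv2.projectPoints(np.array(P,float).reshape(-1,3),r,t,K,None)[0].reshape(-1,2)
def px(xy): return np.array(xy)*[640,400]
def tri(a,b):
    A=np.zeros((3,3));B=np.zeros(3)
    for n,uv in (('side',a),('top',b)):
        c,d=ray(n,uv);d=d/np.linalg.norm(d);M=np.eye(3)-np.outer(d,d);A+=M;B+=M@c
    return np.linalg.solve(A,B)
def snap(n,f):
    im=imaging.capture(n); cv2.imwrite('pics/'+f,im[:,:,::-1]); return im
E
python3 - <<'E'
from h import *
np.set_printoptions(precision=3,suppress=True)
a=snap('side','s0.png');b=snap('top','t0.png')
for n in('side','top'): print(n,ray(n,(320,200)))
Z=dict(aperture=.12,plug_center=.1415,driver_handle=.1425,tray=0,rack=0,pump=0,chisel_handle=.1425,awl_handle=.1425)
for q,z in Z.items():
  for n in('top','side'):
    for d in spotter.spot_point(n,q)[:4]:
      u=px(d['xy']); print(q,n,round(d['p'],2),u.round(1),atz(n,u,z))
E
```

```text
side (array([0.165, 0.777, 0.834]), array([ 0.373, -0.689, -0.622]))
top (array([ 0.41 , -0.003,  1.287]), array([ 0.136,  0.008, -0.991]))
aperture top 0.88 [302.4 225.4] [0.507 0.047 0.12 ]
aperture side 0.97 [339.1 225.8] [0.503 0.057 0.12 ]
plug_center top 0.89 [342.1 292.8] [ 0.351 -0.05   0.141]
plug_center top 0.54 [303.1 226.2] [0.503 0.045 0.141]
plug_center top 0.5 [238.5 293.3] [0.343 0.19  0.141]
plug_center side 0.72 [336.1 217.3] [0.513 0.053 0.141]
plug_center side 0.69 [372.2 320.8] [0.318 0.296 0.141]
plug_center side 0.59 [407.2 242.2] [0.328 0.06  0.141]
driver_handle top 0.73 [193.2 224.6] [0.5   0.304 0.143]
driver_handle side 0.57 [288.9 290.7] [0.499 0.304 0.142]
tray top 0.66 [436.2 244.8] [ 0.475 -0.301  0.   ]
tray top 0.18 [282.6 272.9] [0.391 0.1   0.   ]
tray side 0.69 [396.4 190.7] [ 0.468 -0.297  0.   ]
rack top 0.74 [207.7 228.6] [0.502 0.303 0.   ]
rack top 0.32 [301.9 226.5] [0.514 0.054 0.   ]
rack side 0.82 [295.7 329.9] [0.495 0.298 0.   ]
pump top 0.61 [322.7 213.3] [ 0.55 -0.    0.  ]
pump top 0.3 [436.1 245.5] [ 0.473 -0.3    0.   ]
pump side 0.6 [331. 239.] [ 0.556 -0.004  0.   ]
chisel_handle top 0.65 [195.5 198.1] [0.563 0.302 0.143]
chisel_handle side 0.61 [261.7 282.3] [0.561 0.311 0.143]
awl_handle top 0.44 [197.4 256.3] [0.426 0.29  0.143]
awl_handle side 0.7 [318. 299.] [0.435 0.297 0.142]
```

View pics/t0.png

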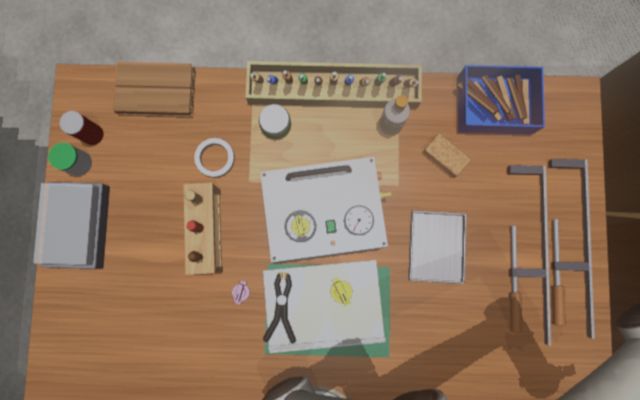

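View pics/s0.png

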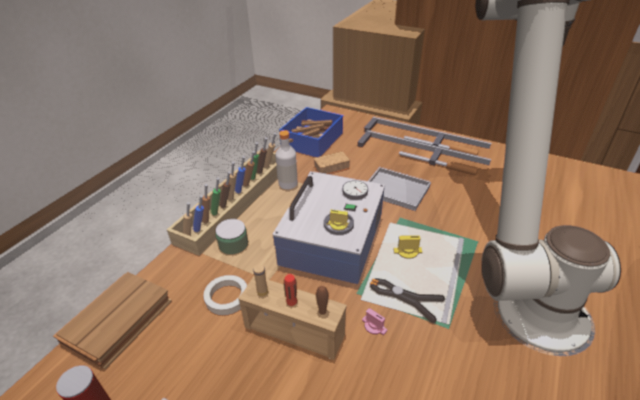

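The top view shows the pump with its port and yellow plug at about (302,226), the carrying handle at (318,172), the tray at (437,246), and the rack with the red handle at (193,225). The larger yellow look-alike is at (342,292) and the pink one at (240,292). The side view agrees. Next I need the yaws.

Run:
```python
from h import *
np.set_printoptions(precision=3,suppress=True)
s=sense();print(s['tcp_pos'],s['orientation'],s['qpos'],s['force'])
top=cv2.imread('pics/t0.png');side=cv2.imread('pics/s0.png')
for q,z in (('pump',.12),('tray',.02),('rack',.105)):
    m=spotter.trace('top',q)[0]; pts=np.argwhere(m['pixels'])[:,::-1]
    w=np.array([atz('top',p,z)[:2] for p in pts],np.float32)
    print(q,m['p'],len(pts),cv2.minAreaRect(w))
print('tape',[px(d['xy']) for d in spotter.spot_point('top','driver_tip')[:2]])
c=top[190:270,255:335]; d=side[190:250,295:385]
cv2.imwrite('pics/c0.png',np.hstack([cv2.resize(c,(400,400),interpolation=cv2.INTER_CUBIC),cv2.resize(d,(400,400),interpolation=cv2.INTER_CUBIC)]))
```

```text
[ 0.167 -0.602  0.231] [-180.       0.001 -164.542] [-59.726  22.041   0.453  -0.001 -68.412 -14.816] [-0.188 -0.515  0.671]Traceback (most recent call last):
  File "<stdin>", line 7, in <module>
  File "h.py", line 9, in atz
    c,d=ray(n,uv); return c+d*(z-c[2])/d[2]
        ~~~^^^^^^
  File "h.py", line 6, in ray
    K,r,t=cam(n); R=cv2.Rodrigues(r)[0]
          ~~~^^^
  File "h.py", line 4, in cam
    p=imaging.camera_params(n); return np.array(p['K'],float),np.array(p['rvec'],float),np.array(p['tvec'],float).ravel()
ValueError: time passes only in moves, steps and waits
```

```bash
sed -i 's/^def cam(n):/import functools\n@functools.cache\ndef cam(n):/' h.py
python3 - <<'E'
from h import *
np.set_printoptions(precision=3,suppress=True)
top=cv2.imread('pics/t0.png');side=cv2.imread('pics/s0.png')
for q,z in (('pump',.12),('tray',.02),('rack',.105)):
    m=spotter.trace('top',q)[0]; pts=np.argwhere(m['pixels'])[:,::-1]
    w=np.array([atz('top',p,z)[:2] for p in pts],np.float32)
    print(q,m['p'],len(pts),cv2.minAreaRect(w))
for uv in [(261,178),(374,158),(385,246),(272,260)]: print(atz('top',uv,.12))
c=top[190:270,255:335]; d=side[190:250,295:385]
cv2.imwrite('pics/c0.png',np.hstack([cv2.resize(c,(400,400),interpolation=cv2.INTER_CUBIC),cv2.resize(d,(400,267),interpolation=cv2.INTER_CUBIC,).copy() if 0 else cv2.resize(d,(400,400),interpolation=cv2.INTER_CUBIC)]))
E
```

```text
pump 0.96 10444 ((0.5511350035667419, -0.013413265347480774), (0.22409512102603912, 0.3063795864582062), 9.18246841430664)
tray 0.72 3813 ((0.47175875306129456, -0.2984387278556824), (0.1431512087583542, 0.18017879128456116), 88.21842956542969)
rack 0.88 2682 ((0.4977272152900696, 0.29226961731910706), (0.21996116638183594, 0.09218645095825195), 4.450982093811035)
[0.62  0.152 0.12 ]
[ 0.676 -0.122  0.12 ]
[ 0.463 -0.151  0.12 ]
[0.422 0.117 0.12 ]
```

View pics/c0.png

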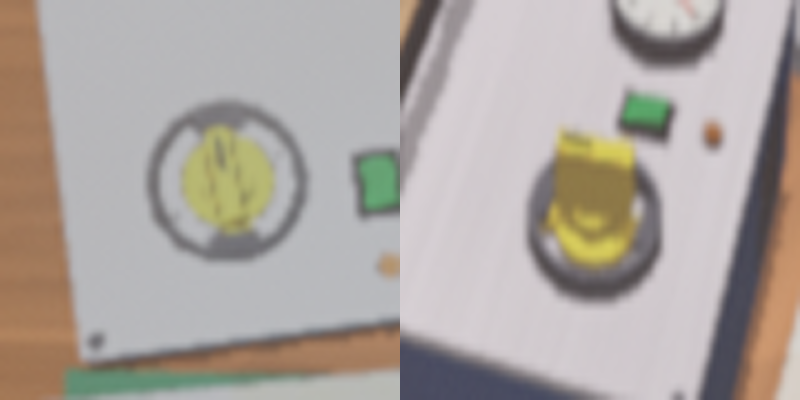

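The crop shows the collar centred near pixel (300.6,226.2), with the bar running from about (298,215.6) to (302.6,235.6). It is turned slightly anticlockwise of the pump's x, as expected.

```bash
cat >> h.py <<'E'
from scipy.spatial.transform import Rotation as Ro
def go(x,y,z,yaw=None,s=None):
    "shift (mm) and turn (deg) in tool axes from the pose now to a tool-down pose"
    s=s or sense(); R=Ro.from_euler('xyz',s['orientation'],degrees=True)
    T=Ro.from_euler('xyz',[180,0,s['orientation'][2] if yaw is None else yaw],degrees=True)
    print('go',(R.inv().apply(np.array([x,y,z])-s['tcp_pos'])*1000).round(1),(R.inv()*T).as_rotvec(degrees=True).round(1))
E
python3 - <<'E'
from h import *
np.set_printoptions(precision=4,suppress=True)
a=atz('top',(298,215.6),.163);b=atz('top',(302.6,235.6),.163);d=a-b
print(a,b,(a+b)/2,np.degrees(np.arctan2(d[1],d[0])))
print('collar',atz('top',(300.6,226.2),.133), atz('side',(295+(597-400)*90/400,190+228*60/400),.133))
print('tri ap',tri((339.1,225.8),(302.4,225.4)),'driver',tri((288.9,290.7),(193.2,224.6)))
go(.507,.05,.23,-165)
E
```

```text
[0.5258 0.0565 0.163 ] [0.4797 0.0444 0.163 ] [0.5027 0.0505 0.163 ] 14.716956643380046
collar [0.5037 0.0511 0.133 ] [0.4989 0.0643 0.133 ]
tri ap [0.5074 0.0478 0.1111] driver [0.4996 0.304  0.1416]
go [-502.   538.     1.3] [-0.   0.   0.5]
```

carry_out(
  rows=[50,-498,540,1,0,0,0,50,-498,540,1,0,0,0,50,-498,540,1,0,0,0,50,-498,540,1,0,0,0,50,-498,540,1,0,0,0,50,-498,540,1,0,0,0,50,-498,540,1,0,0,0,50,-498,540,1,0,0,0,50,-498,540,1,0,0,0,50,-498,540,1,0,0,0,50,-498,540,1,0,0,0,50,-498,540,1,0,0,0],
  newtons=30,
)

```text
t: 2.3
tcp_pos: [0.4417, -0.0667, 0.2311]
orientation: [-180.0, 0.1, -164.5]
force: [1.0, -1.6, 0.3]
width: 0.588
grasp_force: 0.0
```

Run:
```python
from h import *
s=sense();print(s['tcp_pos'],s['orientation'],s['qpos'],s['width'])
go(.503,.0505,.23,-165); go(.503,.0505,.141,-165)
```

```text
[ 0.441673   -0.06672977  0.23108571] [-1.79986054e+02  8.37855638e-02 -1.64506223e+02] [ 1.23770261e+01  4.33488155e+00 -2.32201392e+01  1.05770218e-02
 -6.23605597e+01 -8.68881594e+01] 0.5876046094435561
go [-90.4  96.6   1.2] [-0.   0.1  0.5]
go [-90.3  96.6  90.2] [-0.   0.1  0.5]
```

carry_out(
  rows=[50,-90,97,1,0,0,0,50,-90,97,1,0,0,0,50,-90,97,1,0,0,0,50,-90,97,1,0,0,0,50,-90,97,50,0,0,0,50,-90,97,94,0,0,0,50,-90,97,94,0,0,0,50,-90,97,94,0,0,0],
)

```text
t: 3.1
tcp_pos: [0.502, 0.0482, 0.1372]
orientation: [-180.0, -0.1, -164.5]
force: [-0.2, -0.4, 0.9]
width: 0.586
grasp_force: 0.0
```

Run:
```python
from h import *
s=sense();print(s['tcp_pos'],s['orientation'],s['force'])
a=snap('side','s1.png');b=snap('top','t1.png')
c=b[180:270,250:350];d=a[150:270,270:410]
cv2.imwrite('pics/c1.png',np.hstack([cv2.resize(c,(400,360)),cv2.resize(d,(400,360))])[:,:,::-1])
```

```text
[0.50200575 0.04818884 0.13720789] [-1.79962925e+02 -5.99471895e-02 -1.64549729e+02] [-0.24845827 -0.3826188   0.94659643]
```

View pics/c1.png

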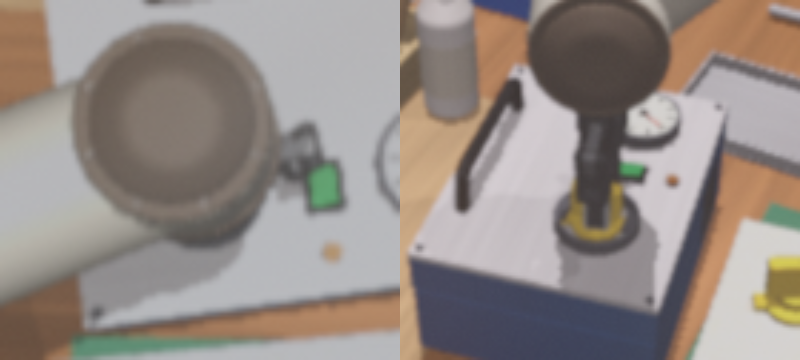

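The side crop shows the front finger at about (597,190), centred over the yellow bar, with nothing touching. I'm closing the gripper.

carry_out(
  rows=[0,0,0,0,0,0,0,0,0,0,0,0,0,0,0,0,0,0,0,0,0,0,0,0,0,0,0,0,0,0,0,0,0,0,0,0,0,0,0,0,0,0],
  newtons=30,
)

```text
t: 3.8
tcp_pos: [0.5024, 0.0488, 0.1376]
orientation: [-180.0, 0.1, -164.5]
force: [-1.7, -0.5, 6.1]
width: 0.135
grasp_force: 32.7
```

carry_out(
  rows=[0,0,0,-1,0,0,-8,0,0,0,-1,0,0,-16,0,0,0,-1,0,0,-24,0,0,0,-1,0,0,-32,0,0,0,-1,0,0,-40,0,0,0,-1,0,0,-48,0,0,0,-1,0,0,-56,0,0,0,-1,0,0,-64,0,0,0,-1,0,0,-70,0,0,0,-1,0,0,-75,0,0,0,-1,0,0,-75],
)

```text
t: 4.9
tcp_pos: [0.5023, 0.0488, 0.1376]
orientation: [-180.0, 0.0, -89.5]
force: [0.9, 1.0, 1.0]
width: 0.134
grasp_force: 32.0
```

carry_out(
  rows=[0,0,0,-15,0,0,0,0,0,0,-50,0,0,0,0,0,0,-90,0,0,0,0,0,0,-100,0,0,0,0,0,0,-100,0,0,0,0,0,0,-100,0,0,0],
)

```text
t: 5.5
tcp_pos: [0.5012, 0.0486, 0.2367]
orientation: [179.9, 0.0, -89.6]
force: [-0.8, -0.2, -0.8]
width: -0.0
grasp_force: 0.0
```

Run:
```python
from h import *
s=sense();print(s['tcp_pos'],s['orientation'],s['force'],s['width'])
a=snap('side','s2.png');b=snap('top','t2.png')
for n in('side','top'):
  for q in('plug_center','aperture'):
    print(n,q,[(round(d['p'],2),px(d['xy']).round(1)) for d in spotter.spot_point(n,q)[:4]])
print('expected plug',proj('side',s['tcp_pos']+[0,0,.004]),proj('top',s['tcp_pos']+[0,0,.004]))
go(.472,-.299,s['tcp_pos'][2]); go(.472,-.299,.03)
```

```text
[0.50124386 0.0485669  0.23668154] [ 1.79917318e+02  1.40030617e-02 -8.96151218e+01] [-0.82184046 -0.18863727 -0.84444227] -0.00035935248039314986
side plug_center [(0.82, array([409. , 243.4])), (0.81, array([334.9, 219.1])), (0.73, array([229.3, 241.9])), (0.62, array([372.7, 319.2]))]
side aperture [(0.66, array([336.4, 224.4])), (0.56, array([332.1, 241.9]))]
top plug_center [(0.7, array([342.4, 292.6])), (0.48, array([236.1, 290.5]))]
top aperture [(0.75, array([301.8, 225.7]))]
expected plug [[341.81079599 185.10342037]] [[299.54737865 223.2591544 ]]
go [3.473e+02 3.230e+01 3.000e-01] [ 0.1 -0.  -0. ]
go [347.2  32.  207. ] [ 0.1 -0.  -0. ]
```

View pics/s2.png

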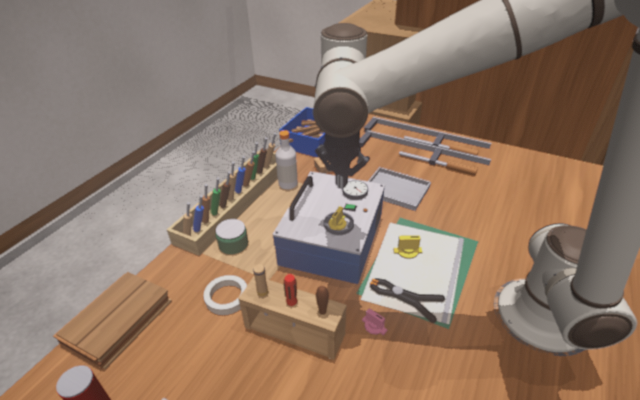

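The plug slipped out of the fingers. It still sits at the port at about (337,222). I'll look closer.

Run:
```python
from h import *
side=cv2.imread('pics/s2.png')
cv2.imwrite('pics/c2.png',cv2.resize(side[190:250,295:385],(750,500),interpolation=cv2.INTER_CUBIC))
for n in('side',):
  for p in (.12,.163):
    for off in ((.02,0),(-.02,0),(0,.02),(0,-.02)): print(p,off,proj(n,[.502+off[0],.049+off[1],p])[0].round(1))
```

```text
0.12 (0.02, 0) [333.6 221.7]
0.12 (-0.02, 0) [348.1 226.5]
0.12 (0, 0.02) [337.3 228.9]
0.12 (0, -0.02) [344.2 219.4]
0.163 (0.02, 0) [333.6 208.5]
0.163 (-0.02, 0) [348.5 213.2]
0.163 (0, 0.02) [337.4 215.7]
0.163 (0, -0.02) [344.5 206.2]
```

View pics/c2.png

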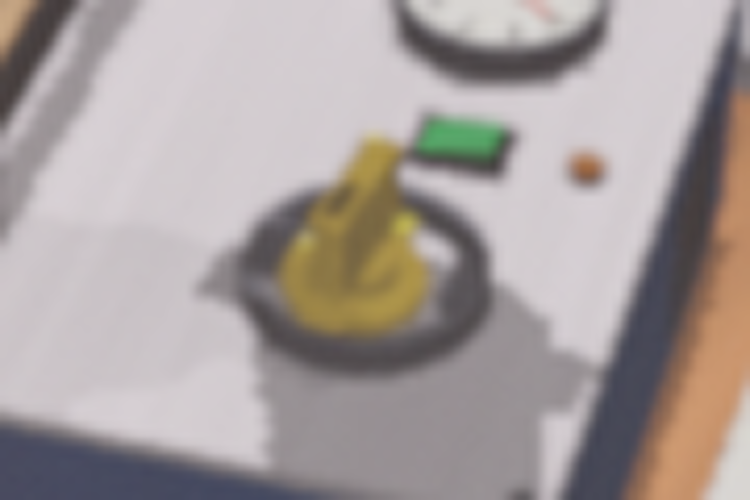

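The bar now lies about across the pump, so the turn worked but the lift slipped. I'll move aside to get a clear view and regrip harder.

carry_out(
  rows=[50,50,0,-20,0,0,0,50,100,0,-20,0,0,0,50,150,0,-20,0,0,0,50,180,0,-20,0,0,0,50,180,0,-20,0,0,0,50,180,0,-20,0,0,0],
)

```text
t: 6.4
tcp_pos: [0.5031, -0.132, 0.257]
orientation: [179.9, 0.0, -89.7]
force: [0.0, 1.0, 0.7]
width: 0.587
grasp_force: 0.0
```

Run:
```python
from h import *
np.set_printoptions(precision=4,suppress=True)
a=snap('side','s3.png');b=snap('top','t3.png')
for n in('side','top'):
    for d in spotter.trace(n,'plug_center')[:4]: 
        u=px(d['xy']); print(n,round(d['p'],2),u,d['pixels'].sum(),atz(n,u,.145))
    print([(round(d['p'],2),px(d['xy']).round(1)) for d in spotter.spot_point(n,'plug_center')[:4]])
def crop(im,x,y,k=8): return cv2.resize(im[y:y+50,x:x+50],(400,400),interpolation=cv2.INTER_CUBIC)
cv2.imwrite('pics/c3.png',np.hstack([crop(b,275,200),crop(a,315,195)])[:,:,::-1])
```

```text
side 0.76 [373.184 325.32 ] 380 [0.3119 0.3069 0.145 ]
side 0.74 [218.304 286.4  ] 788 [0.6339 0.3615 0.145 ]
side 0.67 [336.512 218.68 ] 286 [0.5081 0.0613 0.145 ]
side 0.59 [407.616 246.72 ] 550 [0.3216 0.077  0.145 ]
[(0.88, array([376.4, 323.4])), (0.79, array([407.1, 246.3])), (0.62, array([335.7, 216.7]))]
top 0.62 [392.32 115.52] 845 [ 0.7761 -0.1622  0.145 ]
top 0.55 [343.424 290.6  ] 398 [ 0.3563 -0.0531  0.145 ]
top 0.49 [238.528 292.72 ] 251 [0.3448 0.1892 0.145 ]
[(0.62, array([342.9, 291.7])), (0.62, array([239.3, 293.3]))]
```

View pics/c3.png

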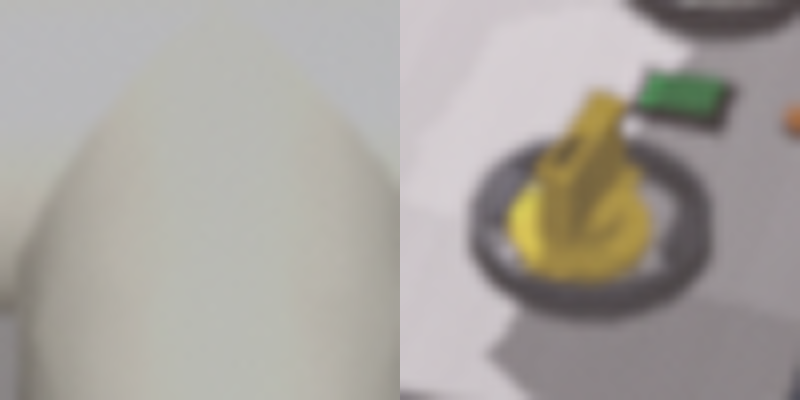

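The top view is blocked by the arm. In the side crop the bar top runs from (334,215) to (341,207), turned and sitting upright in the collar. I'm regripping lower and harder.

Run:
```python
from h import *
go(.505,.0505,.257,-90);go(.505,.0505,.134,-90)
```

```text
go [-180.9   -3.2    0.6] [-0.   0.   0.6]
go [-180.9   -3.2  123.6] [-0.   0.   0.6]
```

carry_out(
  rows=[50,-50,-3,0,0,0,0,50,-100,-3,0,0,0,0,50,-150,-3,0,0,0,0,50,-181,-3,0,0,0,0,50,-181,-3,20,0,0,0,50,-181,-3,60,0,0,0,50,-181,-3,100,0,0,0,50,-181,-3,123,0,0,0,50,-181,-3,123,0,0,0,50,-181,-3,123,0,0,0],
  newtons=70,
)

```text
t: 7.7
tcp_pos: [0.5051, 0.0502, 0.1346]
orientation: [180.0, -0.0, -89.5]
force: [-0.3, -0.9, -0.9]
width: 0.58
grasp_force: 0.0
```

carry_out(
  rows=[0,0,0,0,0,0,0,0,0,0,0,0,0,0,0,0,0,0,0,0,0,0,0,0,0,0,0,0,0,0,0,0,0,0,0,0,0,0,0,0,0,0,0,0,0,0,0,0,0],
  newtons=70,
)

```text
t: 8.4
tcp_pos: [0.5056, 0.0499, 0.1355]
orientation: [-179.9, 0.0, -89.5]
force: [-1.0, 1.3, 6.5]
width: 0.129
grasp_force: 69.9
```

carry_out(
  rows=[0,0,0,-1,0,0,0,0,0,0,-2,0,0,0,0,0,0,-4,0,0,0,0,0,0,-6,0,0,0],
)

```text
t: 8.8
tcp_pos: [0.5046, 0.0495, 0.1402]
orientation: [179.9, -0.0, -89.6]
force: [-1.0, 0.5, 0.3]
width: 0.126
grasp_force: 69.0
```

carry_out(
  rows=[0,0,0,-6,0,0,0,0,0,0,-12,0,0,0,0,0,0,-20,0,0,0,0,0,0,-28,0,0,0,0,0,0,-36,0,0,0,0,0,0,-44,0,0,0,0,0,0,-52,0,0,0,0,0,0,-60,0,0,0,0,0,0,-68,0,0,0,0,0,0,-76,0,0,0,0,0,0,-80,0,0,0,0,0,0,-80,0,0,0],
)

```text
t: 10.0
tcp_pos: [0.5053, 0.0498, 0.2212]
orientation: [-179.9, 0.0, -89.5]
force: [0.3, -0.8, -0.6]
width: 0.128
grasp_force: 69.0
```

Run:
```python
from h import *
a=snap('side','s4.png')
s=sense();print(s['tcp_pos'],s['width'])
print([(round(d['p'],2),px(d['xy']).round(1)) for d in spotter.spot_point('side','plug_center')[:4]],proj('side',s['tcp_pos']))
cv2.imwrite('pics/c4.png',cv2.resize(a[130:250,270:410],(560,480),interpolation=cv2.INTER_CUBIC)[:,:,::-1])
go(.472,-.299,s['tcp_pos'][2]+.02)
```

```text
[0.50495078 0.04971734 0.22062878] 0.12587568021741993
[(0.78, array([406.9, 245.2])), (0.75, array([376.9, 318.1])), (0.73, array([337. , 190.4]))] [[340.05888263 191.83037731]]
go [348.4  35.5 -20.4] [0. 0. 0.]
```

View pics/c4.png

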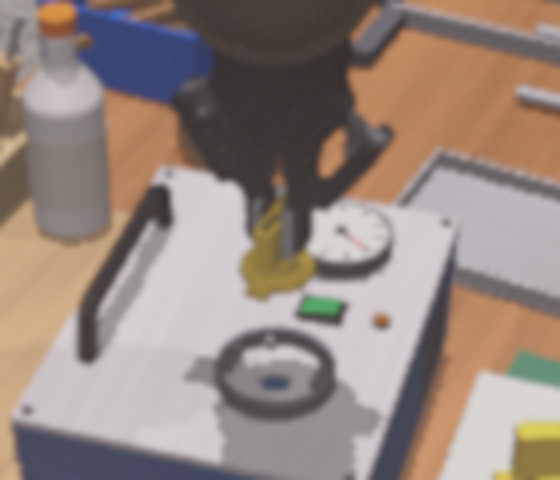

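The plug is lifted and held by the bar at crop (275,250), and the open port shows at crop (275,378). Next I carry it to the tray.

carry_out(
  rows=[0,45,5,-10,0,0,0,0,95,10,-20,0,0,0,0,145,15,-20,0,0,0,0,195,20,-20,0,0,0,0,240,25,-20,0,0,0,0,285,30,-20,0,0,0,0,325,33,-20,0,0,0,0,340,35,-20,0,0,0,0,348,36,-20,0,0,0,0,348,36,-20,0,0,0,0,348,36,-20,0,0,0],
)

```text
t: 11.2
tcp_pos: [0.4719, -0.2976, 0.2403]
orientation: [180.0, 0.0, -89.5]
force: [-0.1, 0.1, -0.3]
width: 0.128
grasp_force: 69.0
```

carry_out(
  rows=[0,0,0,45,0,0,0,0,0,0,90,0,0,0,0,0,0,135,0,0,0,0,0,0,175,0,0,0,0,0,0,200,0,0,0,0,0,0,212,0,0,0,0,0,0,217,0,0,0,0,0,0,217,0,0,0,0,0,0,217,0,0,0],
)

```text
t: 12.1
tcp_pos: [0.473, -0.2987, 0.025]
orientation: [-179.8, -0.1, -89.5]
force: [0.9, -0.3, -0.4]
width: 0.124
grasp_force: 69.0
```

carry_out(
  rows=[0,0,0,1,0,0,0,0,0,0,2,0,0,0,0,0,0,3,0,0,0,0,0,0,4,0,0,0,0,0,0,4,0,0,0],
)

```text
t: 12.6
tcp_pos: [0.4718, -0.2987, 0.0195]
orientation: [-180.0, -0.0, -89.5]
force: [0.2, -0.8, -2.1]
width: 0.123
grasp_force: 69.2
```

carry_out(
  rows=[0,0,0,1,0,0,0,0,0,0,1,0,0,0,0,0,0,2,0,0,0,0,0,0,2,0,0,0],
)

```text
t: 13.0
tcp_pos: [0.4718, -0.2987, 0.0195]
orientation: [-180.0, -0.0, -89.5]
force: [-3.0, 3.4, 12.2]
width: 0.125
grasp_force: 71.0
```

Touching the floor. Releasing slowly, then up.

carry_out(
  rows=[14,0,0,-1,0,0,0,18,0,0,-1,0,0,0,24,0,0,-1,0,0,0,35,0,0,-1,0,0,0,35,0,0,-1,0,0,0,35,0,0,-30,0,0,0,35,0,0,-70,0,0,0,35,0,0,-120,0,0,0,35,0,0,-170,0,0,0,35,0,0,-220,0,0,0,35,0,0,-220,0,0,0],
)

```text
t: 14.1
tcp_pos: [0.4754, -0.3005, 0.246]
orientation: [-179.1, -0.4, -89.5]
force: [0.0, 0.5, -0.6]
width: 0.409
grasp_force: 0.0
```

Run:
```python
from h import *
np.set_printoptions(precision=4,suppress=True)
a=snap('side','s5.png');b=snap('top','t5.png')
s=sense();print(s['tcp_pos'],s['orientation'],s['qpos'])
for n in('side','top'):
  for q,z in(('plug_center',.0255),('driver_handle',.1425),('aperture',.12)):
    print(n,q,[(round(d['p'],2),px(d['xy']).round(1),atz(n,px(d['xy']),z)) for d in spotter.spot_point(n,q)[:4]])
# port hole and red button pixels
c=b[205:250,275:330];d=a[200:250,310:370]
e=a[150:230,360:440]
k=lambda i:cv2.resize(i,(260,260),interpolation=cv2.INTER_CUBIC)
cv2.imwrite('pics/c5.png',np.hstack([k(c),k(d),k(e)])[:,:,::-1])
```

```text
[ 0.4721 -0.2986  0.2388] [-179.8088   -0.0246  -89.5562] [-15.7009  15.1857  -8.4607  -0.0323 -66.1631  16.1578]
side plug_center [(0.96, array([372.9, 321.8]), array([0.3415, 0.217 , 0.0255])), (0.55, array([407.1, 244.5]), array([ 0.3528, -0.0519,  0.0255]))]
side driver_handle [(0.92, array([287., 291.]), array([0.5017, 0.3069, 0.1425])), (0.34, array([318.6, 299.3]), array([0.4338, 0.2968, 0.1425]))]
side aperture [(0.74, array([337.7, 225.6]), array([0.5064, 0.0575, 0.12  ]))]
top plug_center [(0.7, array([239.9, 294.1]), array([0.3346, 0.2057, 0.0255])), (0.56, array([343.9, 292.6]), array([ 0.3457, -0.0596,  0.0255])), (0.45, array([437.9, 247.1]), array([ 0.4679, -0.2991,  0.0255]))]
top driver_handle [(0.46, array([194.3, 228.1]), array([0.4918, 0.3009, 0.1425]))]
top aperture [(0.76, array([301.9, 228.8]), array([0.4986, 0.0484, 0.12  ])), (0.26, array([302. , 228.7]), array([0.4989, 0.0481, 0.12  ]))]
```

View pics/c5.png

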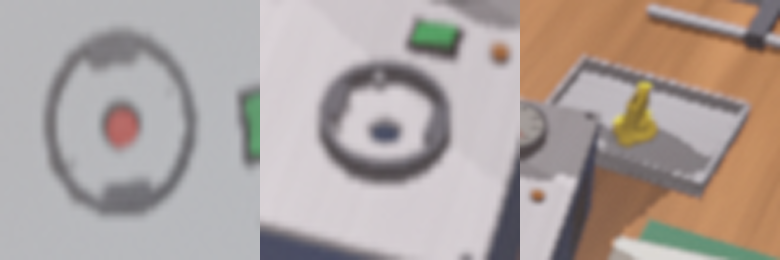

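The plug stands upright in the tray, in the right crop at about (635,115). The port is open with the red button centred in the top view. Next I measure the port and the driver handle by segmentation.

```bash
cat > m.py <<'E'
from h import *
np.set_printoptions(precision=4,suppress=True)
from scipy.optimize import least_squares
def blob(mask,uv):
    n,l,s,c=cv2.connectedComponentsWithStats(mask.astype(np.uint8))
    i=1+np.argmin(np.linalg.norm(c[1:]-uv,axis=1)+1000*(s[1:,4]<15)); return c[i],s[i]
def cyl(n,x,y,z0,z1,r):
    t=np.linspace(0,6.28,40); P=[[x+r*np.cos(a),y+r*np.sin(a),z] for a in t for z in(z0,z1)]
    h=cv2.convexHull(proj(n,P).astype(np.float32)); m=cv2.moments(h); return np.array([m['m10'],m['m01']])/m['m00']
E
python3 - <<'E'
from m import *
a=cv2.imread('pics/s5.png')[:,:,::-1].astype(int);b=cv2.imread('pics/t5.png')[:,:,::-1].astype(int)
red=lambda i:(i[...,0]>70)&(i[...,0]>1.8*i[...,1])&(i[...,0]>1.8*i[...,2])
ob={}
for n,i,uv in(('side',a,(288,291)),('top',b,(194,226))):
    ob[n]=blob(red(i),uv); print(n,ob[n])
for ns in(['side'],['top'],['side','top']):
    f=lambda p:np.concatenate([cyl(n,p[0],p[1],.105,.18,.0125)-ob[n][0] for n in ns])
    r=least_squares(f,[.5,.303]); print(ns,r.x,r.fun)
R=(b[...,0]>1.25*b[...,1])&(b[...,0]>1.25*b[...,2]); R[:,:285]=0;R[:,316:]=0;R[:210]=0;R[245:]=0
print('button',blob(R,(300.6,226.5)))
D=(a.sum(2)<400); D[:,331:348][:]=D[:,331:348]
m=np.zeros_like(D); m[220:231,333:346]=D[220:231,333:346]; print('hole side',blob(m,(339,225)))
G=np.zeros_like(D);G[215:240,290:312]=(b[215:240,290:312].sum(2)<480)|R[215:240,290:312]; print('hole top',blob(G,(300.6,226.5)))
for n,u in(('side',blob(m,(339,225))[0]),('top',blob(G,(300.6,226.5))[0])): print(n,atz(n,u,.12))
print('button',atz('top',blob(R,(300.6,226.5))[0],.098))
E
```

```text
side (array([289.9963, 288.5613]), array([284, 273,  13,  33, 269], dtype=int32))
top (array([193.0521, 225.8333]), array([187, 221,  16,  10,  96], dtype=int32))
['side'] [0.4987 0.2995] [0. 0.]
['top'] [0.4969 0.3033] [0. 0.]
['side', 'top'] [0.498  0.3022] [-0.3495  1.0381  0.4811 -0.441 ]
button (array([300.1667, 226.5   ]), array([297, 224,   7,   6,  36], dtype=int32))
hole side (array([338.4737, 224.8947]), array([336, 223,   6,   4,  19], dtype=int32))
hole top (array([300.0317, 226.0317]), array([296, 222,   9,   9,  63], dtype=int32))
side [0.5059 0.0543 0.12  ]
top [0.5052 0.0531 0.12  ]
button [0.5058 0.0538 0.098 ]
```

Run:
```python
from h import *
go(.498,.302,.24,-85.5)
```

```text
go [-600.2  -31.5   -3.6] [ 0.2  0.1 -4. ]
```

carry_out(
  rows=[45,-50,-3,-3,0,0,-1,45,-100,-5,-3,0,0,-2,45,-150,-8,-3,0,0,-4,45,-200,-10,-3,0,0,-4,45,-250,-13,-3,0,0,-4,45,-300,-16,-3,0,0,-4,45,-350,-18,-3,0,0,-4,45,-400,-21,-3,0,0,-4,45,-450,-24,-3,0,0,-4,45,-500,-26,-3,0,0,-4,45,-550,-29,-3,0,0,-4,45,-580,-30,-3,0,0,-4],
)

```text
t: 15.7
tcp_pos: [0.4968, 0.2848, 0.2394]
orientation: [179.9, -0.1, -85.4]
force: [-0.1, -0.8, 0.8]
width: 0.529
grasp_force: 0.0
```

carry_out(
  rows=[45,-20,0,0,0,0,0,45,-20,0,0,0,0,0,45,-20,0,0,0,0,0],
)

```text
t: 16.0
tcp_pos: [0.4952, 0.3009, 0.2399]
orientation: [179.9, -0.1, -85.5]
force: [-0.5, -0.1, -0.1]
width: 0.528
grasp_force: 0.0
```

Run:
```python
from m import *
s=sense();print(s['tcp_pos'],s['orientation'],s['qpos'])
go(.498,.302,.195,-85.5);go(.498,.302,.125,-85.5)
```

```text
[0.4952 0.3009 0.2399] [179.9207  -0.0708 -85.5409] [ 47.2921  17.3275  -5.3022  -0.0021 -67.4765 -42.8322]
go [-0.9 -2.9 44.9] [ 0.1 -0.1 -0. ]
go [ -1.   -3.  114.9] [ 0.1 -0.1 -0. ]
```

carry_out(
  rows=[45,-1,-3,10,0,0,0,45,-1,-3,40,0,0,0,45,-1,-3,70,0,0,0,45,-1,-3,100,0,0,0,45,-1,-3,115,0,0,0,45,-1,-3,115,0,0,0,45,-1,-3,115,0,0,0],
  newtons=80,
)

```text
t: 16.7
tcp_pos: [0.499, 0.3019, 0.1258]
orientation: [-180.0, -0.0, -85.6]
force: [-0.3, -0.6, 0.7]
width: 0.524
grasp_force: 0.0
```

carry_out(
  rows=[0,0,0,0,0,0,0,0,0,0,0,0,0,0,0,0,0,0,0,0,0,0,0,0,0,0,0,0,0,0,0,0,0,0,0,0,0,0,0,0,0,0],
  newtons=80,
)

```text
t: 17.3
tcp_pos: [0.4989, 0.303, 0.127]
orientation: [-179.9, 0.0, -85.5]
force: [-1.2, -0.9, 5.8]
width: 0.274
grasp_force: 78.1
```

carry_out(
  rows=[0,0,0,-3,0,0,0,0,0,0,-10,0,0,0,0,0,0,-25,0,0,0,0,0,0,-45,0,0,0,0,0,0,-65,0,0,0,0,0,0,-85,0,0,0,0,0,0,-105,0,0,0,0,0,0,-125,0,0,0,0,0,0,-140,0,0,0,0,0,0,-145,0,0,0,0,0,0,-145,0,0,0],
)

```text
t: 18.4
tcp_pos: [0.4986, 0.303, 0.2711]
orientation: [-179.9, 0.1, -85.5]
force: [0.4, -0.6, -0.3]
width: 0.275
grasp_force: 78.3
```

Run:
```python
from m import *
a=snap('side','s6.png');b=snap('top','t6.png')
s=sense();print(s['tcp_pos'],s['orientation'],s['width'])
for q in('driver_handle','driver_tip','chisel_handle','awl_handle'): print(q,[(round(d['p'],2),px(d['xy']).round(1)) for d in spotter.spot_point('side',q)[:2]])
t=s['tcp_pos'];print('exp handle,tip',proj('side',[t+[0,0,.0175],t+[0,0,-.105]]))
go(.5055,.0536,t[2])
cv2.imwrite('pics/c6.png',cv2.resize(a[180:360,190:390],(660,594),interpolation=cv2.INTER_CUBIC)[:,:,::-1])
```

```text
[0.498  0.3025 0.2695] [179.9081  -0.0394 -85.5536] 0.2725892759088105
driver_handle [(0.78, array([281.2, 237.8]))]
driver_tip []
chisel_handle [(0.72, array([258. , 281.3]))]
awl_handle [(0.69, array([319.2, 299.7]))]
exp handle,tip [[284.5772 239.0868]
 [288.8979 283.0684]]
go [248.8  12.1   0.4] [ 0.1 -0.1 -0. ]
```

View pics/c6.png

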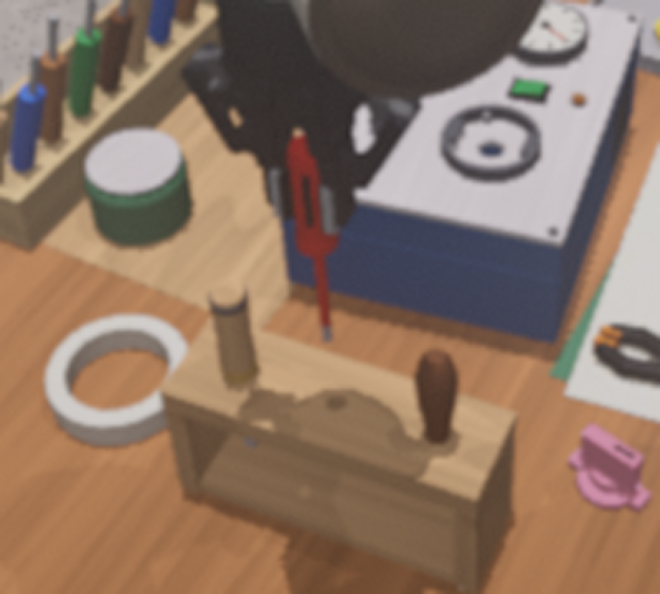

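The driver is held upright, with its tip at crop (327,336), i.e. pixel (289.1,281.8), where it should be. The chisel and awl haven't moved. Next I carry it over the port.

carry_out(
  rows=[0,20,1,0,0,0,0,0,55,3,0,0,0,0,0,95,5,0,0,0,0,0,135,7,0,0,0,0,0,175,9,0,0,0,0,0,210,11,0,0,0,0,0,235,12,0,0,0,0,0,245,12,0,0,0,0,0,249,12,0,0,0,0,0,249,12,0,0,0,0,0,249,12,0,0,0,0],
)

```text
t: 19.8
tcp_pos: [0.5059, 0.0543, 0.2704]
orientation: [180.0, 0.0, -85.5]
force: [-0.3, 0.9, -1.5]
width: 0.275
grasp_force: 78.3
```

Run:
```python
from m import *
a=snap('side','s7.png')
s=sense();t=s['tcp_pos'];print(t,s['orientation'],s['qpos'])
e=proj('side',[t+[0,0,-.105]])[0];print('exp tip',e,'base of handle',proj('side',[t+[0,0,-.02]]))
i=a.astype(int);red=(i[...,0]>60)&(i[...,0]>1.6*i[...,1])&(i[...,0]>1.6*i[...,2])
for r in range(int(e[1])-45,int(e[1])+5,3):
    c=np.flatnonzero(red[r,320:365])+320; print(r,len(c),c.mean() if len(c) else None,end=' | ')
print();z=np.linspace(-.105,.03,6);print(proj('side',[t+[0,0,k] for k in z]))
go(.5055,.0536,.2)
```

```text
[0.5059 0.0544 0.2704] [179.9969   0.0072 -85.4758] [ 24.4378   9.0693 -11.809   -0.0084 -69.1221 -19.9106]
exp tip [338.6046 210.9206] base of handle [[338.9199 182.5239]]
165 5 337.8 | 168 5 337.8 | 171 5 337.8 | 174 5 337.8 | 177 6 338.5 | 180 9 339.0 | 183 8 339.5 | 186 1 339.0 | 189 1 339.0 | 192 1 339.0 | 195 1 339.0 | 198 1 339.0 | 201 1 339.0 | 204 1 339.0 | 207 0 None | 210 0 None | 213 0 None | 
[[338.6046 210.9206]
 [338.7012 202.2249]
 [338.801  193.233 ]
 [338.9043 183.9296]
 [339.0113 174.2983]
 [339.1221 164.3213]]
go [ 0.8  0.5 70.4] [0. 0. 0.]
```

carry_out(
  rows=[0,0,0,10,0,0,0,0,0,0,22,0,0,0,0,0,0,34,0,0,0,0,0,0,44,0,0,0,0,0,0,52,0,0,0,0,0,0,58,0,0,0,0,0,0,58,0,0,0,0,0,0,58,0,0,0],
)

```text
t: 20.65
tcp_pos: [0.5061, 0.0536, 0.2127]
orientation: [-180.0, -0.0, -85.5]
force: [0.2, -1.1, -0.8]
width: 0.278
grasp_force: 78.3
```

carry_out(
  rows=[0,0,0,2,0,0,0,0,0,0,4,0,0,0,0,0,0,6,0,0,0,0,0,0,8,0,0,0,0,0,0,9,0,0,0,0,0,0,10,0,0,0,0,0,0,10,0,0,0],
)

```text
t: 21.35
tcp_pos: [0.506, 0.0536, 0.2028]
orientation: [-180.0, -0.0, -85.5]
force: [-1.5, -0.2, 2.7]
width: 0.272
grasp_force: 78.3
```

Contact with the button, as predicted. Pressing on in small steps.

carry_out(
  rows=[0,0,0,1,0,0,0,0,0,0,2,0,0,0,0,0,0,3,0,0,0,0,0,0,4,0,0,0,0,0,0,5,0,0,0,0,0,0,5,0,0,0,0,0,0,5,0,0,0],
)

```text
t: 22.05
tcp_pos: [0.5061, 0.0536, 0.1982]
orientation: [-180.0, -0.0, -85.5]
force: [-1.7, -0.2, 6.3]
width: 0.272
grasp_force: 78.5
```

carry_out(
  rows=[0,0,0,1,0,0,0,0,0,0,1,0,0,0,0,0,0,2,0,0,0,0,0,0,2,0,0,0,0,0,0,2,0,0,0],
)

```text
t: 22.55
tcp_pos: [0.5063, 0.0535, 0.1975]
orientation: [-179.9, -0.0, -85.5]
force: [-3.4, 0.9, 13.4]
width: 0.272
grasp_force: 79.6
```

carry_out(
  rows=[0,0,0,0,0,0,0,0,0,0,0,0,0,0,0,0,0,0,0,0,0,0,0,0,0,0,0,0,0,0,0,0,0,0,0],
)

```text
t: 23.05
tcp_pos: [0.5063, 0.0535, 0.1975]
orientation: [-179.9, -0.0, -85.5]
force: [-3.8, -0.9, 12.0]
width: 0.273
grasp_force: 79.6
```

Run:
```python
from h import *
s=sense();print(s['force'],s['tcp_pos'],s['grasp_force'])
if 9<s['force'][2]<25: print(order.finish_job())
```

```text
[-3.82145472 -0.93488938 12.02065621] [0.50630987 0.05348968 0.197525  ] 79.5975136756897
the job is handed in; nothing more can be done
None
```

The job is handed in at about 23 s: the plug stands upright in the tray after one slipped lift and a regrip, and the gripper is holding the reset button down with the screwdriver at about 12 N, so by force and height it is right in; the hand-in returned no verdict.

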